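# Sort the material samples into their trays

### The job

Put the four material samples away: the two pieces of wood into the pale wooden tray and the two pieces of stone into the blue tray, in each tray the lighter sample in the bay with the pale lining and the darker one in the bay with the black lining. Lay each flat in the middle of its bay and let go, and leave the pin tin and the loupe where they stand.

Things in the scene. Friction and masses are not known exactly. Their poses are not given: they have to be found in the camera images.
- wood_oak: light brown oak block, 92 x 45 x 18 mm (its x, y, z), loose; origin at the centre of its underside, z up. The lighter of the two woods.
- wood_walnut: dark brown walnut block, 92 x 45 x 18 mm (its x, y, z), loose; origin at the centre of its underside, z up. The darker of the two woods.
- stone_a: square white marbled stone tile, 60 x 60 x 10 mm, loose; origin at the centre of its underside, z up. The lighter of the two stones.
- stone_b: square dark grey stone tile, 50 x 50 x 10 mm, loose; origin at the centre of its underside, z up. The darker of the two stones.
- timber_tray: pale wooden tray 137 x 225 mm (its x, y) that stays where it is; origin at the centre of its underside, z up, y along the row of its two bays. Walls and middle divider 5 mm thick, rims 11 mm above the table; bay floors 5 mm above the table. Each bay is 127 mm (x) by 105 mm (y) inside; bay centres at y = +0.055 and y = -0.055 m in the tray's frame, x = 0. The bay at +y has the pale lining, the bay at -y the black lining.
- stone_tray: blue painted tray 137 x 225 mm (its x, y) that stays where it is; origin at the centre of its underside, z up, y along the row of its two bays. Walls and middle divider 5 mm thick, rims 11 mm above the table; bay floors 5 mm above the table. Each bay is 127 mm (x) by 105 mm (y) inside; bay centres at y = +0.055 and y = -0.055 m in the tray's frame, x = 0. The bay at +y has the black lining, the bay at -y the pale lining.
- pin_tin: bystander: round tin with a green lid, 64 mm across, 28 mm high, loose, standing among the samples; origin at the centre of its underside
- loupe: bystander: black stand loupe, 38 mm across, 34 mm high, loose, at the left edge of the table; origin at the centre of its underside
There are look-alikes about, which are no part of the job. Of the things that look like the stone_a, the smaller one is meant.

How it is judged (in metres and radians):
At the end, for the whole second after the job is handed in: Oak and walnut lie in the pale- and black-lined bays of the wooden tray, white and dark stone in the pale- and black-lined bays of the blue tray; each flat (0.08 rad) on the floor, centre within 15 mm of the bay's centre along both tray axes, released and at rest (x of wood_oak in the frame of timber_tray between -0.015 and 0.015 m and y of wood_oak in the frame of timber_tray between 0.04 and 0.07 m and z of wood_oak in the frame of timber_tray between 0.002 and 0.009 m and angle between each of wood_oak, wood_walnut, stone_a, stone_b's own z axis and vertical below 0.08 rad and linear speed of each of wood_oak, wood_walnut, stone_a, stone_b below 0.02 m/s and angular speed of each of wood_oak, wood_walnut, stone_a, stone_b below 0.2 rad/s and contact force between each of wood_oak, wood_walnut, stone_a, stone_b and the fingers below 0.05 N and x of wood_walnut in the frame of timber_tray between -0.015 and 0.015 m and y of wood_walnut in the frame of timber_tray between -0.07 and -0.04 m and z of wood_walnut in the frame of timber_tray between 0.002 and 0.009 m and x of stone_a in the frame of stone_tray between -0.015 and 0.015 m and y of stone_a in the frame of stone_tray between -0.07 and -0.04 m and z of stone_a in the frame of stone_tray between 0.002 and 0.009 m and x of stone_b in the frame of stone_tray between -0.015 and 0.015 m and y of stone_b in the frame of stone_tray between 0.04 and 0.07 m and z of stone_b in the frame of stone_tray between 0.002 and 0.009 m); the robot touches nothing.
It fails at once if the pin tin is moved by more than 20 mm (distance of pin_tin from where it was at the start of the episode above 0.02 m).
It fails at once if the loupe is moved by more than 20 mm (distance of loupe from where it was at the start of the episode above 0.02 m).
It also fails if it takes over 99 s, if anything falls off the work surface, if the arm or the gripper's body presses on something with over 40 N, if the wrist force passes 120 N, or if a joint passes its speed limit or range.

### The arm

A 7-joint arm with a two-finger parallel gripper is mounted at the origin on the work surface; the furniture and walls round the work are solid. World frame = base frame: x ahead of the robot, y to its left, z up, the work surface at z = 0. Lengths are in mm, angles in degrees, forces in N, time in s.
With the tool pointing down it reaches from about 400 to 875 mm from the base axis. Payload 19.3 kg.
Tool frame: the origin (TCP) lies on the centre line of the jaws, within the pads' length; the fingertips stand 22 mm ahead of it and the grasp point (between the pads) lies 3 mm ahead of it; z points along the fingers, y is the line along which they close (so a half turn about z gives the same grasp; the last joint's range is limited). The gripper opens to 85 mm and grips with 20 to 120 N. Pads are 22 mm wide; open, the fingers measure 114 mm over their backs; the gripper's body (76 mm by 85 mm) begins 54 mm behind the grasp point. The pads swing forward as they close: fully open they stand 13 mm farther back than shut.
Start: joints at [61.983, 29.874, -2.08, 91.645, 1.215, 58.505, -6.463], TCP at [254.138, -570.99, 253.291] pointing down, gripper open.
Joint ranges: [-166.77, 166.77], [-17.47, 122.26], [-85.68, 81.53], [9.62, 139.38], [-72.42, 252.41], [9.2, 110.78], [-144.41, 144.41]. Speed limits (degrees/s): [108.29, 108.29, 136.94, 136.94, 172.46, 172.46, 172.46].

### API

Orientations are given as a 3x3 rotation matrix whose columns are the frame's x, y, z axes.
In Python, from workcell import bot gives the robot as it stands.
- The arm moves only by the tool carry_out, never from a script. Its argument "motion" is a list of rows, each an object of numbers: "jaw": the finger opening in mm, from 0 to 85.4; "x", "y", "z": the shift along the tool's x, y, z in mm; "ax", "ay", "az": the turn, a rotation vector about the tool's x, y, z in degrees. A call has 1 to 8 rows; each row is the pose to reach, as a shift and turn from the pose commanded when the call began, along the tool's axes at that moment; what a row does not reach only later rows make up. A row lasts 1/8 s, in which the tool goes at most 62.5 mm and 10.7 degrees, less where a joint would pass 70% of its speed; a pose out of reach is approached as far as the arm can. A call with a gripper value outside its range is refused whole. The fingers move at their own pace and stop on an object; "grip_force" is the grip in N (left out, the last holds). Time passes only in rows, so rows that repeat a pose let the fingers close. It gives the time, the measured TCP pose, the force, the opening and the grip force at its end, in the units of the state.
- bot.get_obs(): the state, without advancing time (a new reading comes with each control period).
- bot.grab_frame(name): name is "scene" or "top" or "wrist"; returns the picture (384x512x3 uint8, red, green, blue); there is no depth.
- bot.camera_model(name): a dict with "K" (3x3 intrinsics, pixels), "R" (3x3) and "t" (3): a world point X has camera coordinates R X + t. Camera axes: x right, y down, z forward; pixel columns grow to the right and rows downward; lengths in mm; the calibration is good to about 2 mm. A picture is of the moment at which its call begins: read the wrist's pose just before it. camera_model takes no time and is no camera call; for the wrist camera it gives the pose at the moment of the call.
- bot.finish_job(): hands the job in; it is judged then, once.
The state is a dict: "time": time; "q": joint angles; "qd": joint speeds; "effort": joint torques, N m; "position": TCP position; "orientation": TCP orientation; "force": force on the tool from outside, world axes, zero at the start; "ft_torque": the same for the moment, N m; "gripper_width": opening from 0.0 (shut) to 1.0 (fully open); "grasp_force": force on a finger pad.
Only numpy, scipy, OpenCV 4.12 (cv2) and the standard library are available. Lean on these libraries where they do the work, as an engineer would, in place of code of your own. Each camera call takes 0.05 s, during which the arm holds its last target. There are 200 camera calls.

## Working session

There is one attempt and no reset: what is moved stays moved. The work goes in short steps, Python scripts to look and compute and a tool call to move; the robot and the scene stay as the last step left them, time stands still between calls to the robot, and variables do not carry over. Pictures are saved under pics/ and viewed, at most 14 in all, crops included, and the job is handed in when it is done.

Besides the shell and the picture viewer there is one more tool, called after "Emit:" as a command line: name --argument value ..., lists and objects as JSON in quotes. carry_out: Moves the arm, as the interface text tells. Its arguments: {"type":"object","properties":{"motion":{"type":"array","items":{"type":"object","properties":{"jaw":{"type":"number"},"x":{"type":"number"},"y":{"type":"number"},"z":{"type":"number"},"ax":{"type":"number"},"ay":{"type":"number"},"az":{"type":"number"}}}},"grip_force":{"type":"number"}},"required":["motion"]}

```bash
mkdir -p pics; ls; python3 - <<'E'
from workcell import bot
import cv2,numpy as np
for n in("top","scene"):
    f=bot.grab_frame(n); cv2.imwrite(f"pics/{n}0.png",cv2.cvtColor(f,cv2.COLOR_RGB2BGR))
    c=bot.camera_model(n); print(n,np.round(c["K"],1).tolist(),np.round(-np.array(c["R"]).T@c["t"]))
o=bot.get_obs(); print(o["time"],o["position"],np.round(o["orientation"],3).tolist(),o["force"],o["gripper_width"])
E
```

```text
pics
top [[497.3, 0.0, 254.9], [0.0, 497.3, 190.1], [0.0, 0.0, 1.0]] [ 297.   76. 1611.]
scene [[461.9, 0.0, 254.5], [0.0, 461.9, 190.4], [0.0, 0.0, 1.0]] [-90. 947. 827.]
0.1 [ 254.0085841  -570.74560375  252.78285004] [[0.914, 0.407, -0.001], [0.407, -0.914, 0.001], [-0.0, -0.001, -1.0]] [-0.14958838 -0.40886327  0.19088732] 0.999639131160697
```

View pics/top0.png

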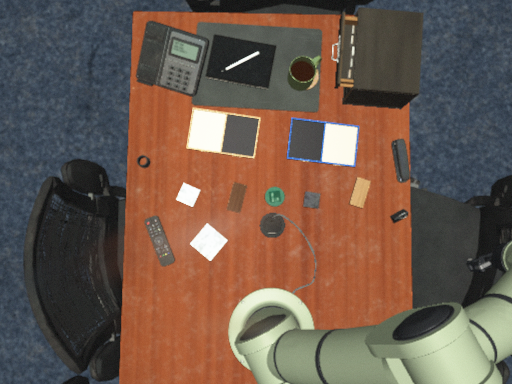

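View pics/scene0.png

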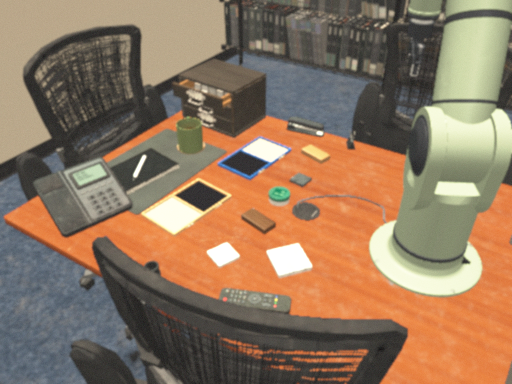

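The two views agree. Candidates in the top view:
- White squares: small one at (188,194), which is stone_a, and a larger look-alike at (209,242).
- Dark things: grey tile at (312,200), which is stone_b. The cable puck at (272,225) and the notebook are not it.
- Blocks: oak at (360,192), walnut at (237,196).
- Trays: pale wooden at (223,133), blue at (323,142).
- Bystanders: tin at (275,197), loupe at (144,161).

Next I'll measure these and check them in one close crop.

```bash
cat > h.py <<'E'
import cv2,numpy as np
from workcell import bot
def ray(c,uv,z):
    K,R,t=(np.array(c[k],float) for k in "KRt"); t=t.ravel()
    d=(np.linalg.inv(K)@np.c_[np.atleast_2d(uv),np.ones(len(np.atleast_2d(uv)))].T).T@R
    o=-R.T@t
    return (o+d*((z-o[2])/d[:,2])[:,None])[:,:2]
def blob(f,c,seed,z,tol,sc=4,win=40):
    """region of the seed's colour -> rectangle on plane z: centre, sides, long-axis angle"""
    u,v=seed; x0,y0=max(u-win,0),max(v-win,0)
    g=cv2.resize(f[y0:y0+2*win,x0:x0+2*win],None,fx=sc,fy=sc,interpolation=cv2.INTER_CUBIC)
    s=((u-x0)*sc,(v-y0)*sc)
    ref=np.median(g[s[1]-6:s[1]+7,s[0]-6:s[0]+7].reshape(-1,3),0)
    m=(np.abs(g.astype(float)-ref).max(2)<tol).astype(np.uint8)
    m=cv2.morphologyEx(m,cv2.MORPH_CLOSE,np.ones((9,9)));m=cv2.morphologyEx(m,cv2.MORPH_OPEN,np.ones((9,9)))
    n,l=cv2.connectedComponents(m); cn=max(cv2.findContours((l==l[s[1],s[0]]).astype(np.uint8),0,1)[0],key=cv2.contourArea)
    p=(cn[:,0]+.5)/sc-.5+[x0,y0]
    w=ray(c,p,z).astype(np.float32); r=cv2.minAreaRect(w); b=cv2.boxPoints(r)
    e=max((b[1]-b[0],b[2]-b[1]),key=np.linalg.norm)
    return np.array(r[0]),sorted(r[1]),np.degrees(np.arctan2(e[1],e[0]))%180
E
python3 - <<'E'
from h import *
f=cv2.cvtColor(cv2.imread("pics/top0.png"),cv2.COLOR_BGR2RGB); c=bot.camera_model("top")
for n,s,z,t in [("oak",(360,192),18,50),("walnut",(237,196),18,28),("white",(188,194),10,60),("bigwhite",(209,242),10,60),("dark",(312,200),10,30),("tin",(275,190),28,40),("loupe",(140,161),34,40),
  ("Tpale",(207,130),5,45),("Tblack",(241,136),5,35),("Spale",(341,144),5,45),("Sblack",(306,140),5,35)]:
    a,b,g=blob(f,c,s,z,t); print(n,f[s[1],s[0]],a.round(1),np.round(b,1),round(g,1))
cv2.imwrite("pics/crop.png",cv2.resize(cv2.cvtColor(f[100:265,130:420],cv2.COLOR_RGB2BGR),None,fx=2.7,fy=2.7,interpolation=2))
E
```

```text
oak [214 174 117] [ 441.5 -279.9] [48.1 94.2] 162.7
walnut [116  80  56] [419.9 117.1] [46.6 93. ] 165.5
white [253 254 254] [427.3 275.1] [61.5 61.8] 67.4
bigwhite [252 253 253] [276.5 205.6] [87.3 87.9] 140.9
dark [102 103 103] [ 415.8 -124.5] [49.6 50.6] 172.3
tin [ 74 138 108] [423.4  -3.4] [61.5 61.7] 0.6
loupe [150  83  50] [529.2 417.5] [41.9 43.1] 90.8
Tpale [254 254 245] [638.8 218.6] [108.5 129.8] 172.0
Tblack [90 90 87] [625.8 109.8] [102.2 124.5] 172.3
Spale [253 251 239] [ 600.2 -216.4] [105.2 127.2] 173.8
Sblack [78 78 77] [ 613.3 -107.7] [103.3 124.9] 173.6
```

View pics/crop.png

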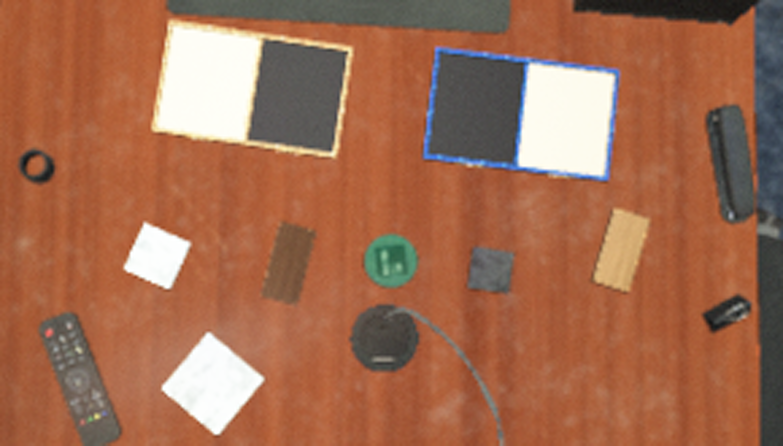

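The crop confirms the choices: small white tile at crop (157,255), large look-alike at (213,383), and all four samples plus tray linings as listed. I'll start with the oak.

```bash
cat > go.py <<'E'
import sys,numpy as np
from scipy.spatial.transform import Rotation as Ro
from workcell import bot
# usage: go.py x y z yaw [x y z yaw ...]: each leg printed as shift+turn from the previous pose
o=bot.get_obs(); p=np.array(o["position"]);R=np.array(o["orientation"])
print("t",round(o["time"],2),"p",p.round(1),"yaw",round(np.degrees(np.arctan2(R[1,0],R[0,0])),1),"F",np.round(o["force"],1),"w",round(o["gripper_width"]*85.4,1),"gf",np.round(o["grasp_force"],1))
a=np.array(sys.argv[1:],float).reshape(-1,4)
for x,y,z,th in a:
    T=Ro.from_euler("z",th,degrees=True).as_matrix()@np.diag([1,-1,-1])
    print("shift",(R.T@([x,y,z]-p)).round(1),"turn",np.degrees(Ro.from_matrix(R.T@T).as_rotvec()).round(1)); p=np.array([x,y,z]);R=T
E
python3 go.py 441.5 -280 80 -17.3
```

```text
t 0.1 p [ 254.  -570.7  252.8] yaw 24.0 F [-0.1 -0.4  0.2] w 85.4 gf 0.0
shift [ 289.5 -189.2  172.9] turn [-0.1  0.  41.3]
```

Emit:
carry_out --motion '[{"x": 289.5,"y": -189,"z": 173,"az": 41.3,"jaw": 64},{"x": 289.5,"y": -189,"z": 173,"az": 41.3,"jaw": 64},{"x": 289.5,"y": -189,"z": 173,"az": 41.3,"jaw": 64},{"x": 289.5,"y": -189,"z": 173,"az": 41.3,"jaw": 64},{"x": 289.5,"y": -189,"z": 173,"az": 41.3,"jaw": 64},{"x": 289.5,"y": -189,"z": 173,"az": 41.3,"jaw": 64},{"x": 289.5,"y": -189,"z": 173,"az": 41.3,"jaw": 64},{"x": 289.5,"y": -189,"z": 173,"az": 41.3,"jaw": 64}]' --grip_force 40

```text
schema error: expected keys jaw, x, y, z, ax, ay, az
```

```bash
python3 - <<'E'
from workcell import bot
import cv2
cv2.imwrite("pics/w1.png",cv2.cvtColor(bot.grab_frame("wrist"),cv2.COLOR_RGB2BGR))
E
python3 go.py 441.5 -280 80 -17.3 441.5 -280 32 -17.3
```

```text
t 0.15 p [ 254.1 -570.8  252.9] yaw 24.0 F [-0.1  1.   1. ] w 85.7 gf 0.0
shift [ 289.5 -189.3  173. ] turn [-0.   0.  41.3]
shift [ 0.  0. 48.] turn [0. 0. 0.]
```

View pics/w1.png

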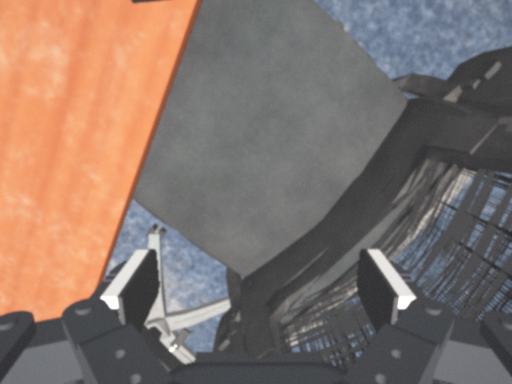

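The arm did not move because every row needs all its keys. The picture shows only the chair and the table edge, with the fingers at (135,285) and (385,280). I'll resend with full rows.

Emit:
carry_out --motion '[{"x": 289.5,"y": -189,"z": 173,"ax": 0,"ay": 0,"az": 41.3,"jaw": 64},{"x": 289.5,"y": -189,"z": 173,"ax": 0,"ay": 0,"az": 41.3,"jaw": 64},{"x": 289.5,"y": -189,"z": 173,"ax": 0,"ay": 0,"az": 41.3,"jaw": 64},{"x": 289.5,"y": -189,"z": 173,"ax": 0,"ay": 0,"az": 41.3,"jaw": 64},{"x": 289.5,"y": -189,"z": 173,"ax": 0,"ay": 0,"az": 41.3,"jaw": 64},{"x": 289.5,"y": -189,"z": 173,"ax": 0,"ay": 0,"az": 41.3,"jaw": 64},{"x": 289.5,"y": -189,"z": 173,"ax": 0,"ay": 0,"az": 41.3,"jaw": 64},{"x": 289.5,"y": -189,"z": 173,"ax": 0,"ay": 0,"az": 41.3,"jaw": 64}]' --grip_force 40

```text
time: 1.15
position: [441.8, -280.3, 80.0]
orientation: [[0.955, -0.296, -0.001], [-0.296, -0.955, 0.0], [-0.001, 0.0, -1.0]]
force: [0.2, -1.3, 0.8]
gripper_width: 0.749
grasp_force: 0.0
```

```bash
python3 - <<'E'
from workcell import bot
import cv2
cv2.imwrite("pics/w2.png",cv2.cvtColor(bot.grab_frame("wrist"),cv2.COLOR_RGB2BGR))
E
python3 go.py 441.5 -280 80 -17.3 441.5 -280 32 -17.3
```

```text
t 1.2 p [ 441.4 -281.4   80.5] yaw -17.3 F [-0.7 -0.1  1.1] w 64.0 gf 0.0
shift [-0.3 -1.4  0.5] turn [ 0.  0. -0.]
shift [ 0.  0. 48.] turn [0. 0. 0.]
```

View pics/w2.png

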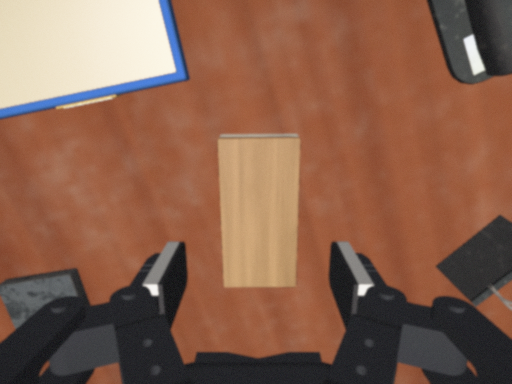

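The oak at (259,211) is centred between the fingers (185 and 331) and lined up with them. Descending.

Emit:
carry_out --motion '[{"x": 0,"y": 0,"z": 46,"ax": 0,"ay": 0,"az": 0,"jaw": 64},{"x": 0,"y": 0,"z": 48,"ax": 0,"ay": 0,"az": 0,"jaw": 64},{"x": 0,"y": 0,"z": 50,"ax": 0,"ay": 0,"az": 0,"jaw": 64},{"x": 0,"y": 0,"z": 52,"ax": 0,"ay": 0,"az": 0,"jaw": 64},{"x": 0,"y": 0,"z": 52,"ax": 0,"ay": 0,"az": 0,"jaw": 64}]'

```text
time: 1.82
position: [442.1, -280.9, 29.1]
orientation: [[0.955, -0.298, 0.001], [-0.298, -0.955, -0.0], [0.001, 0.0, -1.0]]
force: [0.6, -0.2, -0.5]
gripper_width: 0.749
grasp_force: 0.0
```

Emit:
carry_out --motion '[{"x": 0,"y": 0,"z": 0,"ax": 0,"ay": 0,"az": 0,"jaw": 40},{"x": 0,"y": 0,"z": 0,"ax": 0,"ay": 0,"az": 0,"jaw": 40},{"x": 0,"y": 0,"z": 0,"ax": 0,"ay": 0,"az": 0,"jaw": 40},{"x": 0,"y": 0,"z": 0,"ax": 0,"ay": 0,"az": 0,"jaw": 40},{"x": 0,"y": 0,"z": 0,"ax": 0,"ay": 0,"az": 0,"jaw": 40}]'

```text
time: 2.45
position: [442.0, -280.7, 29.0]
orientation: [[0.955, -0.297, 0.001], [-0.297, -0.955, -0.0], [0.001, 0.0, -1.0]]
force: [-1.6, 0.7, 11.8]
gripper_width: 0.511
grasp_force: 39.4
```

Emit:
carry_out --motion '[{"x": 0,"y": 0,"z": -15,"ax": 0,"ay": 0,"az": 0,"jaw": 40},{"x": 0,"y": 0,"z": -40,"ax": 0,"ay": 0,"az": 0,"jaw": 40},{"x": 0,"y": 0,"z": -50,"ax": 0,"ay": 0,"az": 0,"jaw": 40},{"x": 0,"y": 0,"z": -50,"ax": 0,"ay": 0,"az": 0,"jaw": 40}]'

```text
time: 2.95
position: [442.2, -280.7, 79.0]
orientation: [[0.955, -0.297, 0.001], [-0.297, -0.955, -0.001], [0.001, 0.0, -1.0]]
force: [0.3, -1.0, -0.4]
gripper_width: 0.513
grasp_force: 42.1
```

```bash
python3 - <<'E'
from workcell import bot
import cv2
cv2.imwrite("pics/w3.png",cv2.cvtColor(bot.grab_frame("wrist"),cv2.COLOR_RGB2BGR))
E
python3 go.py 638.8 218.6 80 -7
```

```text
t 3.0 p [ 441.8 -280.5   78.3] yaw -17.3 F [ 0.5  0.2 -1.4] w 43.4 gf 42.1
shift [  39.6 -535.1   -1.7] turn [  0.   -0.  -10.3]
```

View pics/w3.png

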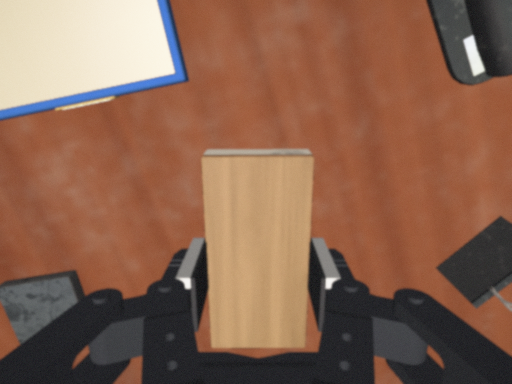

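The oak is held squarely. Its underside is at 0 for TCP z = 29, so it should be released at about 35. Carrying it to the pale bay.

Emit:
carry_out --motion '[{"x": 39.6,"y": -535,"z": -10,"ax": 0,"ay": 0,"az": -10.3,"jaw": 40},{"x": 39.6,"y": -535,"z": -10,"ax": 0,"ay": 0,"az": -10.3,"jaw": 40},{"x": 39.6,"y": -535,"z": -10,"ax": 0,"ay": 0,"az": -10.3,"jaw": 40},{"x": 39.6,"y": -535,"z": -10,"ax": 0,"ay": 0,"az": -10.3,"jaw": 40},{"x": 39.6,"y": -535,"z": -10,"ax": 0,"ay": 0,"az": -10.3,"jaw": 40},{"x": 39.6,"y": -535,"z": -10,"ax": 0,"ay": 0,"az": -10.3,"jaw": 40},{"x": 39.6,"y": -535,"z": -10,"ax": 0,"ay": 0,"az": -10.3,"jaw": 40},{"x": 39.6,"y": -535,"z": -10,"ax": 0,"ay": 0,"az": -10.3,"jaw": 40}]'

```text
time: 4.0
position: [625.4, 186.4, 86.6]
orientation: [[0.993, -0.122, -0.001], [-0.122, -0.993, -0.001], [-0.001, 0.001, -1.0]]
force: [1.7, -0.1, -1.8]
gripper_width: 0.511
grasp_force: 42.1
```

```bash
python3 go.py 638.8 218.6 88 -7 638.8 218.6 35 -7
```

```text
t 4.0 p [625.4 186.4  86.6] yaw -7.0 F [ 1.7 -0.1 -1.8] w 43.6 gf 42.1
shift [  9.4 -33.6  -1.4] turn [0.  0.1 0. ]
shift [ 0.  0. 53.] turn [0. 0. 0.]
```

Emit:
carry_out --motion '[{"x": 9.4,"y": -33.6,"z": 0,"ax": 0,"ay": 0,"az": 0,"jaw": 40},{"x": 9.4,"y": -33.6,"z": 0,"ax": 0,"ay": 0,"az": 0,"jaw": 40},{"x": 9.4,"y": -33.6,"z": 0,"ax": 0,"ay": 0,"az": 0,"jaw": 40}]'

```text
time: 4.38
position: [638.2, 215.6, 86.6]
orientation: [[0.992, -0.122, -0.001], [-0.122, -0.992, -0.001], [-0.001, 0.001, -1.0]]
force: [0.3, -0.5, -1.0]
gripper_width: 0.511
grasp_force: 42.1
```

```bash
python3 go.py 638.8 218.6 35 -7;python3 - <<'E'
from workcell import bot
import cv2
cv2.imwrite("pics/w4.png",cv2.cvtColor(bot.grab_frame("wrist"),cv2.COLOR_RGB2BGR))
E
```

```text
t 4.38 p [638.2 215.6  86.6] yaw -7.0 F [ 0.3 -0.5 -1. ] w 43.6 gf 42.1
shift [ 0.3 -3.1 51.6] turn [ 0.1  0.1 -0. ]
```

View pics/w4.png

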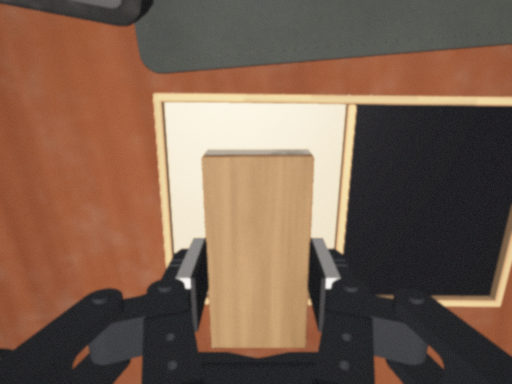

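The oak is over the pale bay (columns 165–345, block centre 258). Lower, release and rise.

Emit:
carry_out --motion '[{"x": 0,"y": -2,"z": 40,"ax": 0,"ay": 0,"az": 0,"jaw": 40},{"x": 0,"y": -2,"z": 48,"ax": 0,"ay": 0,"az": 0,"jaw": 40},{"x": 0,"y": -2,"z": 52,"ax": 0,"ay": 0,"az": 0,"jaw": 40},{"x": 0,"y": -2,"z": 52,"ax": 0,"ay": 0,"az": 0,"jaw": 40},{"x": 0,"y": -2,"z": 52,"ax": 0,"ay": 0,"az": 0,"jaw": 60},{"x": 0,"y": -2,"z": 52,"ax": 0,"ay": 0,"az": 0,"jaw": 60},{"x": 0,"y": -2,"z": 52,"ax": 0,"ay": 0,"az": 0,"jaw": 60},{"x": 0,"y": -2,"z": 52,"ax": 0,"ay": 0,"az": 0,"jaw": 60}]'

```text
time: 5.42
position: [639.0, 218.6, 35.7]
orientation: [[0.993, -0.122, 0.0], [-0.122, -0.993, 0.0], [0.0, -0.0, -1.0]]
force: [-0.9, -0.4, 0.6]
gripper_width: 0.698
grasp_force: 0.0
```

Emit:
carry_out --motion '[{"x": 0,"y": 0,"z": -20,"ax": 0,"ay": 0,"az": 0,"jaw": 62},{"x": 0,"y": 0,"z": -55,"ax": 0,"ay": 0,"az": 0,"jaw": 62},{"x": 0,"y": 0,"z": -55,"ax": 0,"ay": 0,"az": 0,"jaw": 64}]'

```text
time: 5.8
position: [640.7, 219.1, 94.6]
orientation: [[0.993, -0.122, 0.005], [-0.122, -0.993, 0.002], [0.004, -0.002, -1.0]]
force: [1.1, -0.7, -0.4]
gripper_width: 0.75
grasp_force: 0.0
```

```bash
python3 go.py 419.9 117.1 88 -14.5 419.9 117.1 29 -14.5;python3 - <<'E'
from workcell import bot
import cv2
cv2.imwrite("pics/w5.png",cv2.cvtColor(bot.grab_frame("wrist"),cv2.COLOR_RGB2BGR))
E
```

```text
t 5.8 p [640.7 219.1  94.6] yaw -7.0 F [ 1.1 -0.7 -0.4] w 64.1 gf 0.0
shift [-206.7  128.2    5.4] turn [-0.2 -0.2  7.5]
shift [ 0.  0. 59.] turn [0. 0. 0.]
```

View pics/w5.png

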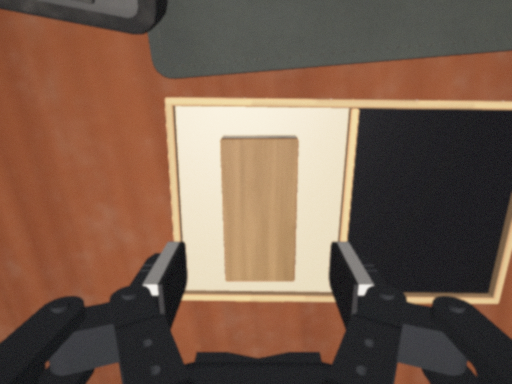

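The oak lies centred in the pale bay: block at (260,209), bay centre at (262,200). Walnut next.

Emit:
carry_out --motion '[{"x": -206.7,"y": 128,"z": 6,"ax": -0.2,"ay": -0.2,"az": 7.5,"jaw": 64},{"x": -206.7,"y": 128,"z": 6,"ax": -0.2,"ay": -0.2,"az": 7.5,"jaw": 64},{"x": -206.7,"y": 128,"z": 6,"ax": -0.2,"ay": -0.2,"az": 7.5,"jaw": 64},{"x": -206.7,"y": 128,"z": 6,"ax": -0.2,"ay": -0.2,"az": 7.5,"jaw": 64},{"x": -206.7,"y": 128,"z": 6,"ax": -0.2,"ay": -0.2,"az": 7.5,"jaw": 64},{"x": -206.7,"y": 128,"z": 6,"ax": -0.2,"ay": -0.2,"az": 7.5,"jaw": 64},{"x": -206.7,"y": 128,"z": 6,"ax": -0.2,"ay": -0.2,"az": 7.5,"jaw": 64}]'

```text
time: 6.72
position: [419.1, 117.2, 84.6]
orientation: [[0.968, -0.25, -0.003], [-0.25, -0.968, -0.002], [-0.003, 0.003, -1.0]]
force: [-0.2, -0.4, -0.5]
gripper_width: 0.752
grasp_force: 0.0
```

```bash
python3 go.py 419.9 117.1 29 -14.5
```

```text
t 6.72 p [419.1 117.2  84.6] yaw -14.5 F [-0.2 -0.4 -0.5] w 64.2 gf 0.0
shift [ 0.9 -0.3 55.6] turn [0.2 0.2 0. ]
```

Emit:
carry_out --motion '[{"x": 0.8,"y": 0,"z": 45,"ax": 0.2,"ay": 0.2,"az": 0,"jaw": 64},{"x": 0.8,"y": 0,"z": 53,"ax": 0.2,"ay": 0.2,"az": 0,"jaw": 64},{"x": 0.8,"y": 0,"z": 55,"ax": 0.2,"ay": 0.2,"az": 0,"jaw": 64},{"x": 0.8,"y": 0,"z": 55,"ax": 0.2,"ay": 0.2,"az": 0,"jaw": 64}]'

```text
time: 7.22
position: [419.3, 116.6, 30.4]
orientation: [[0.968, -0.251, 0.001], [-0.251, -0.968, 0.0], [0.001, -0.0, -1.0]]
force: [0.4, -0.3, 1.0]
gripper_width: 0.75
grasp_force: 0.0
```

Emit:
carry_out --motion '[{"x": 0,"y": 0,"z": 0,"ax": 0,"ay": 0,"az": 0,"jaw": 40},{"x": 0,"y": 0,"z": 0,"ax": 0,"ay": 0,"az": 0,"jaw": 40},{"x": 0,"y": 0,"z": 0,"ax": 0,"ay": 0,"az": 0,"jaw": 40},{"x": 0,"y": 0,"z": 0,"ax": 0,"ay": 0,"az": 0,"jaw": 40},{"x": 0,"y": 0,"z": 0,"ax": 0,"ay": 0,"az": 0,"jaw": 40}]'

```text
time: 7.85
position: [419.2, 116.6, 30.5]
orientation: [[0.968, -0.25, 0.001], [-0.25, -0.968, 0.0], [0.001, -0.001, -1.0]]
force: [-2.5, 0.1, 11.2]
gripper_width: 0.513
grasp_force: 38.9
```

Emit:
carry_out --motion '[{"x": 0,"y": 0,"z": -15,"ax": 0,"ay": 0,"az": 0,"jaw": 40},{"x": 0,"y": 0,"z": -40,"ax": 0,"ay": 0,"az": 0,"jaw": 40},{"x": 0,"y": 0,"z": -58,"ax": 0,"ay": 0,"az": 0,"jaw": 40},{"x": 0,"y": 0,"z": -58,"ax": 0,"ay": 0,"az": 0,"jaw": 40}]'

```text
time: 8.35
position: [419.5, 116.8, 89.4]
orientation: [[0.968, -0.25, 0.003], [-0.25, -0.968, 0.001], [0.003, -0.002, -1.0]]
force: [-0.2, -0.2, -0.5]
gripper_width: 0.51
grasp_force: 41.9
```

```bash
python3 go.py 625.8 109.8 88 -7
```

```text
t 8.35 p [419.5 116.8  89.4] yaw -14.5 F [-0.2 -0.2 -0.5] w 43.6 gf 41.9
shift [201.5 -44.9   2. ] turn [-0.1 -0.2 -7.5]
```

Emit:
carry_out --motion '[{"x": 201.5,"y": -45,"z": 2,"ax": -0.1,"ay": -0.2,"az": -7.5,"jaw": 40},{"x": 201.5,"y": -45,"z": 2,"ax": -0.1,"ay": -0.2,"az": -7.5,"jaw": 40},{"x": 201.5,"y": -45,"z": 2,"ax": -0.1,"ay": -0.2,"az": -7.5,"jaw": 40},{"x": 201.5,"y": -45,"z": 2,"ax": -0.1,"ay": -0.2,"az": -7.5,"jaw": 40},{"x": 201.5,"y": -45,"z": 2,"ax": -0.1,"ay": -0.2,"az": -7.5,"jaw": 40},{"x": 201.5,"y": -45,"z": 2,"ax": -0.1,"ay": -0.2,"az": -7.5,"jaw": 40}]'

```text
time: 9.1
position: [623.9, 109.6, 85.4]
orientation: [[0.993, -0.122, -0.005], [-0.122, -0.993, -0.001], [-0.005, 0.002, -1.0]]
force: [-0.1, 0.2, -0.6]
gripper_width: 0.507
grasp_force: 41.9
```

```bash
python3 go.py 625.8 109.8 36.5 -7
```

```text
t 9.1 p [623.9 109.6  85.4] yaw -7.0 F [-0.1  0.2 -0.6] w 43.3 gf 41.9
shift [ 2.1 -0.5 48.8] turn [0.1 0.3 0. ]
```

Emit:
carry_out --motion '[{"x": 1.5,"y": 0,"z": 38,"ax": 0.1,"ay": 0.3,"az": 0,"jaw": 40},{"x": 1.5,"y": 0,"z": 46,"ax": 0.1,"ay": 0.3,"az": 0,"jaw": 40},{"x": 1.5,"y": 0,"z": 49,"ax": 0.1,"ay": 0.3,"az": 0,"jaw": 40},{"x": 1.5,"y": 0,"z": 49,"ax": 0.1,"ay": 0.3,"az": 0,"jaw": 40}]'

```text
time: 9.6
position: [626.7, 109.4, 37.5]
orientation: [[0.993, -0.122, 0.003], [-0.122, -0.993, -0.0], [0.003, -0.0, -1.0]]
force: [0.7, -0.4, -0.4]
gripper_width: 0.512
grasp_force: 41.9
```

```bash
python3 go.py 625.8 109.8 36 -7
```

```text
t 9.6 p [626.7 109.4  37.5] yaw -7.0 F [ 0.7 -0.4 -0.4] w 43.7 gf 41.9
shift [-0.9 -0.3  1.5] turn [-0.  -0.1 -0. ]
```

Emit:
carry_out --motion '[{"x": -0.5,"y": 0,"z": 1.5,"ax": 0,"ay": 0,"az": 0,"jaw": 40},{"x": -0.5,"y": 0,"z": 1.5,"ax": 0,"ay": 0,"az": 0,"jaw": 60},{"x": -0.5,"y": 0,"z": 1.5,"ax": 0,"ay": 0,"az": 0,"jaw": 60},{"x": -0.5,"y": 0,"z": 1.5,"ax": 0,"ay": 0,"az": 0,"jaw": 60},{"x": -0.5,"y": 0,"z": 1.5,"ax": 0,"ay": 0,"az": 0,"jaw": 60},{"x": -0.5,"y": 0,"z": -15,"ax": 0,"ay": 0,"az": 0,"jaw": 60},{"x": -0.5,"y": 0,"z": -53,"ax": 0,"ay": 0,"az": 0,"jaw": 75},{"x": -0.5,"y": 0,"z": -53,"ax": 0,"ay": 0,"az": 0,"jaw": 75}]'

```text
time: 10.6
position: [627.5, 109.6, 93.4]
orientation: [[0.992, -0.122, 0.007], [-0.122, -0.993, 0.001], [0.007, -0.002, -1.0]]
force: [0.1, 0.7, -1.1]
gripper_width: 0.879
grasp_force: 0.0
```

```bash
python3 - <<'E'
from h import *
cv2.imwrite("pics/w6.png",cv2.cvtColor(bot.grab_frame("wrist"),cv2.COLOR_RGB2BGR))
E
python3 go.py 427.3 275.1 88 -22.6 427.3 275.1 29 -22.6
```

```text
t 10.65 p [626.7 109.5  91.8] yaw -7.0 F [ 0.1  0.3 -0.8] w 75.1 gf 0.0
shift [-218.2 -140.     3. ] turn [-0.1 -0.3 15.6]
shift [ 0.  0. 59.] turn [0. 0. 0.]
```

View pics/w6.png

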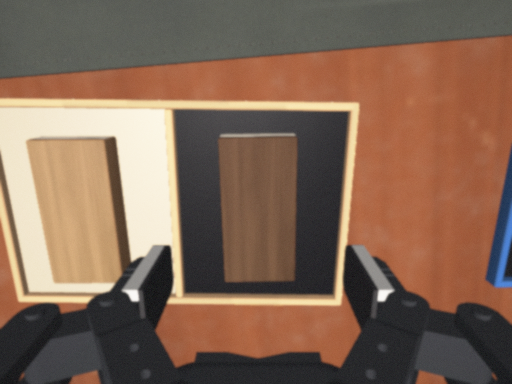

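The walnut lies centred in the black bay (block at 258, bay 175–350). White tile next.

Emit:
carry_out --motion '[{"x": -218,"y": -140,"z": 3,"ax": -0.1,"ay": -0.3,"az": 15.6,"jaw": 76},{"x": -218,"y": -140,"z": 3,"ax": -0.1,"ay": -0.3,"az": 15.6,"jaw": 76},{"x": -218,"y": -140,"z": 3,"ax": -0.1,"ay": -0.3,"az": 15.6,"jaw": 76},{"x": -218,"y": -140,"z": 3,"ax": -0.1,"ay": -0.3,"az": 15.6,"jaw": 76},{"x": -218,"y": -140,"z": 3,"ax": -0.1,"ay": -0.3,"az": 15.6,"jaw": 76},{"x": -218,"y": -140,"z": 3,"ax": -0.1,"ay": -0.3,"az": 15.6,"jaw": 76},{"x": -218,"y": -140,"z": 3,"ax": -0.1,"ay": -0.3,"az": 15.6,"jaw": 76}]'

```text
time: 11.52
position: [427.7, 273.8, 86.3]
orientation: [[0.922, -0.386, -0.003], [-0.386, -0.922, -0.001], [-0.003, 0.002, -1.0]]
force: [-0.0, 0.3, 0.3]
gripper_width: 0.888
grasp_force: 0.0
```

```bash
python3 - <<'E'
from h import *
c=bot.camera_model("wrist");f=bot.grab_frame("wrist")
cv2.imwrite("pics/w7.png",cv2.cvtColor(f,cv2.COLOR_RGB2BGR))
a,b,g=blob(f,c,(259,205),10,60,1,180); print(a,b,g)
E
python3 go.py 427.3 275.1 28 -22.6
```

```text
[429.01269531 273.14474487] [59.463958740234375, 59.70891571044922] 157.0685
t 11.57 p [427.7 273.7  86.2] yaw -22.7 F [ 0.8  0.5 -0.2] w 76.0 gf 0.0
shift [-0.7 -1.3 58.2] turn [ 0.1  0.2 -0.1]
```

View pics/w7.png

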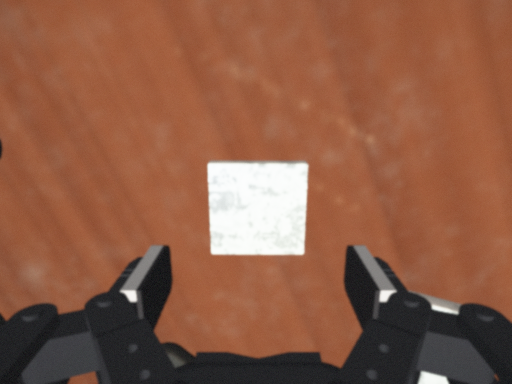

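The tile at (258,208), 59.6 mm across, is the small one and is centred between the fingers. Descending lower, since it is only 10 mm thick.

Emit:
carry_out --motion '[{"x": 1,"y": 0,"z": 50,"ax": 0.1,"ay": 0.2,"az": 0,"jaw": 76},{"x": 1,"y": 0,"z": 56,"ax": 0.1,"ay": 0.2,"az": 0,"jaw": 76},{"x": 1,"y": 0,"z": 58,"ax": 0.1,"ay": 0.2,"az": 0,"jaw": 76},{"x": 1,"y": 0,"z": 58,"ax": 0.1,"ay": 0.2,"az": 0,"jaw": 76}]'

```text
time: 12.08
position: [427.9, 274.5, 29.3]
orientation: [[0.923, -0.385, 0.001], [-0.385, -0.923, 0.0], [0.001, -0.001, -1.0]]
force: [-0.3, 0.3, -0.1]
gripper_width: 0.891
grasp_force: 0.0
```

Emit:
carry_out --motion '[{"x": 0,"y": 0,"z": 0,"ax": 0,"ay": 0,"az": 0,"jaw": 55},{"x": 0,"y": 0,"z": 0,"ax": 0,"ay": 0,"az": 0,"jaw": 55},{"x": 0,"y": 0,"z": 0,"ax": 0,"ay": 0,"az": 0,"jaw": 55},{"x": 0,"y": 0,"z": 0,"ax": 0,"ay": 0,"az": 0,"jaw": 55}]'

```text
time: 12.58
position: [427.2, 274.5, 28.3]
orientation: [[0.923, -0.384, 0.0], [-0.384, -0.923, -0.0], [0.0, 0.0, -1.0]]
force: [0.5, -0.6, 0.2]
gripper_width: 0.644
grasp_force: 0.0
```

```bash
python3 go.py
```

```text
t 12.57 p [427.2 274.5  28.3] yaw -22.6 F [ 0.5 -0.6  0.2] w 55.0 gf 0.0
```

The jaws closed to 55 mm with no contact, so the tips passed above the tile: they reach less than 18 mm ahead at this opening. Reopen, go 9 mm lower and close again.

Emit:
carry_out --motion '[{"x": 0,"y": 0,"z": 0,"ax": 0,"ay": 0,"az": 0,"jaw": 76},{"x": 0,"y": 0,"z": 0,"ax": 0,"ay": 0,"az": 0,"jaw": 76},{"x": 0,"y": 0,"z": 0,"ax": 0,"ay": 0,"az": 0,"jaw": 76},{"x": 0,"y": 0,"z": 5,"ax": 0,"ay": 0,"az": 0,"jaw": 76},{"x": 0,"y": 0,"z": 9,"ax": 0,"ay": 0,"az": 0,"jaw": 76},{"x": 0,"y": 0,"z": 9,"ax": 0,"ay": 0,"az": 0,"jaw": 76}]'

```text
time: 13.32
position: [427.0, 274.3, 18.8]
orientation: [[0.923, -0.384, -0.0], [-0.384, -0.923, -0.001], [-0.0, 0.001, -1.0]]
force: [-0.5, -0.4, 0.1]
gripper_width: 0.891
grasp_force: 0.0
```

Emit:
carry_out --motion '[{"x": 0,"y": 0,"z": 0,"ax": 0,"ay": 0,"az": 0,"jaw": 52},{"x": 0,"y": 0,"z": 0,"ax": 0,"ay": 0,"az": 0,"jaw": 52},{"x": 0,"y": 0,"z": 0,"ax": 0,"ay": 0,"az": 0,"jaw": 52},{"x": 0,"y": 0,"z": 0,"ax": 0,"ay": 0,"az": 0,"jaw": 52},{"x": 0,"y": 0,"z": 0,"ax": 0,"ay": 0,"az": 0,"jaw": 52}]'

```text
time: 13.95
position: [427.3, 274.4, 19.5]
orientation: [[0.923, -0.385, 0.0], [-0.385, -0.923, -0.0], [0.0, 0.0, -1.0]]
force: [-2.4, -1.0, 5.4]
gripper_width: 0.687
grasp_force: 42.3
```

```bash
python3 go.py
```

```text
t 13.95 p [427.3 274.4  19.5] yaw -22.6 F [-2.4 -1.   5.4] w 58.7 gf 42.3
```

Emit:
carry_out --motion '[{"x": 0,"y": 0,"z": -15,"ax": 0,"ay": 0,"az": 0,"jaw": 52},{"x": 0,"y": 0,"z": -45,"ax": 0,"ay": 0,"az": 0,"jaw": 52},{"x": 0,"y": 0,"z": -66,"ax": 0,"ay": 0,"az": 0,"jaw": 52},{"x": 0,"y": 0,"z": -66,"ax": 0,"ay": 0,"az": 0,"jaw": 52}]'

```text
time: 14.45
position: [427.9, 275.1, 87.2]
orientation: [[0.923, -0.384, 0.003], [-0.384, -0.923, 0.002], [0.002, -0.003, -1.0]]
force: [0.2, -0.3, -2.2]
gripper_width: 0.687
grasp_force: 43.9
```

```bash
python3 go.py 600.2 -216.4 85 -6.5
```

```text
t 14.45 p [427.9 275.1  87.2] yaw -22.6 F [ 0.2 -0.3 -2.2] w 58.6 gf 43.9
shift [348.  387.5   1.8] turn [ -0.1  -0.1 -16.1]
```

Emit:
carry_out --motion '[{"x": 348,"y": 387.5,"z": 1,"ax": -0.1,"ay": -0.1,"az": -16.1,"jaw": 52},{"x": 348,"y": 387.5,"z": 1,"ax": -0.1,"ay": -0.1,"az": -16.1,"jaw": 52},{"x": 348,"y": 387.5,"z": 1,"ax": -0.1,"ay": -0.1,"az": -16.1,"jaw": 52},{"x": 348,"y": 387.5,"z": 1,"ax": -0.1,"ay": -0.1,"az": -16.1,"jaw": 52},{"x": 348,"y": 387.5,"z": 1,"ax": -0.1,"ay": -0.1,"az": -16.1,"jaw": 52},{"x": 348,"y": 387.5,"z": 1,"ax": -0.1,"ay": -0.1,"az": -16.1,"jaw": 52},{"x": 348,"y": 387.5,"z": 1,"ax": -0.1,"ay": -0.1,"az": -16.1,"jaw": 52},{"x": 348,"y": 387.5,"z": 1,"ax": -0.1,"ay": -0.1,"az": -16.1,"jaw": 52}]'

```text
time: 15.45
position: [592.8, -199.3, 84.1]
orientation: [[0.994, -0.113, -0.002], [-0.113, -0.994, -0.001], [-0.002, 0.001, -1.0]]
force: [1.4, 1.0, -1.1]
gripper_width: 0.684
grasp_force: 43.8
```

Emit:
carry_out --motion '[{"x": 0,"y": 0,"z": 0,"ax": 0,"ay": 0,"az": 0,"jaw": 52}]'

```text
time: 15.58
position: [592.4, -203.1, 84.0]
orientation: [[0.993, -0.12, -0.002], [-0.12, -0.993, -0.004], [-0.001, 0.004, -1.0]]
force: [-1.3, 1.1, -1.8]
gripper_width: 0.686
grasp_force: 43.8
```

```bash
python3 go.py 600.2 -216.4 85 -6.5 600.2 -216.4 25 -6.5
```

```text
t 15.57 p [ 592.4 -203.1   84. ] yaw -6.9 F [-1.3  1.1 -1.8] w 58.6 gf 43.8
shift [ 9.4 12.3 -1. ] turn [ 0.2  0.1 -0.4]
shift [ 0.  0. 60.] turn [0. 0. 0.]
```

Emit:
carry_out --motion '[{"x": 9,"y": 12,"z": 0,"ax": 0,"ay": 0,"az": 0,"jaw": 52},{"x": 9,"y": 12,"z": 0,"ax": 0,"ay": 0,"az": 0,"jaw": 52},{"x": 9,"y": 12,"z": 30,"ax": 0,"ay": 0,"az": 0,"jaw": 52},{"x": 9,"y": 12,"z": 48,"ax": 0,"ay": 0,"az": 0,"jaw": 52},{"x": 9,"y": 12,"z": 48,"ax": 0,"ay": 0,"az": 0,"jaw": 52},{"x": 9,"y": 12,"z": 48,"ax": 0,"ay": 0,"az": 0,"jaw": 52}]'

```text
time: 16.32
position: [600.5, -210.3, 37.1]
orientation: [[0.994, -0.113, -0.001], [-0.113, -0.994, -0.002], [-0.001, 0.002, -1.0]]
force: [-0.0, -0.5, -0.9]
gripper_width: 0.686
grasp_force: 43.8
```

```bash
python3 go.py 600.2 -216.4 25 -6.5
```

```text
t 16.32 p [ 600.5 -210.3   37.1] yaw -6.5 F [-0.  -0.5 -0.9] w 58.5 gf 43.8
shift [ 0.4  6.1 12.2] turn [0.1 0.1 0. ]
```

Emit:
carry_out --motion '[{"x": 0,"y": 6,"z": 0,"ax": 0.1,"ay": 0.1,"az": 0,"jaw": 52},{"x": 0,"y": 6,"z": 8,"ax": 0.1,"ay": 0.1,"az": 0,"jaw": 52},{"x": 0,"y": 6,"z": 12,"ax": 0.1,"ay": 0.1,"az": 0,"jaw": 52},{"x": 0,"y": 6,"z": 12,"ax": 0.1,"ay": 0.1,"az": 0,"jaw": 52}]'

```text
time: 16.82
position: [599.2, -216.4, 24.6]
orientation: [[0.994, -0.113, -0.0], [-0.113, -0.994, 0.0], [-0.0, 0.0, -1.0]]
force: [-2.3, 0.3, 8.5]
gripper_width: 0.688
grasp_force: 44.7
```

Emit:
carry_out --motion '[{"x": 0,"y": 0,"z": 0,"ax": 0,"ay": 0,"az": 0,"jaw": 67},{"x": 0,"y": 0,"z": 0,"ax": 0,"ay": 0,"az": 0,"jaw": 67},{"x": 0,"y": 0,"z": 0,"ax": 0,"ay": 0,"az": 0,"jaw": 67},{"x": 0,"y": 0,"z": 0,"ax": 0,"ay": 0,"az": 0,"jaw": 67}]'

```text
time: 17.32
position: [599.4, -216.3, 24.4]
orientation: [[0.994, -0.113, -0.0], [-0.113, -0.994, 0.0], [-0.0, -0.0, -1.0]]
force: [0.5, 1.0, -0.1]
gripper_width: 0.782
grasp_force: 0.0
```

Emit:
carry_out --motion '[{"x": 0,"y": 0,"z": -15,"ax": 0,"ay": 0,"az": 0,"jaw": 67},{"x": 0,"y": 0,"z": -55,"ax": 0,"ay": 0,"az": 0,"jaw": 67},{"x": 0,"y": 0,"z": -62,"ax": 0,"ay": 0,"az": 0,"jaw": 67},{"x": 0,"y": 0,"z": -62,"ax": 0,"ay": 0,"az": 0,"jaw": 67}]'

```text
time: 17.82
position: [599.8, -216.4, 87.4]
orientation: [[0.994, -0.113, 0.001], [-0.113, -0.994, -0.0], [0.001, 0.0, -1.0]]
force: [-0.5, -0.1, -1.3]
gripper_width: 0.781
grasp_force: 0.0
```

```bash
python3 - <<'E'
from h import *
cv2.imwrite("pics/w8.png",cv2.cvtColor(bot.grab_frame("wrist"),cv2.COLOR_RGB2BGR))
E
python3 go.py 415.8 -124.5 85 -7.7
```

```text
t 17.88 p [ 599.4 -216.3   86.5] yaw -6.5 F [ 0.3 -0.1 -0.6] w 67.0 gf 0.0
shift [-192.8  -70.4    1.5] turn [-0.  -0.   1.2]
```

View pics/w8.png

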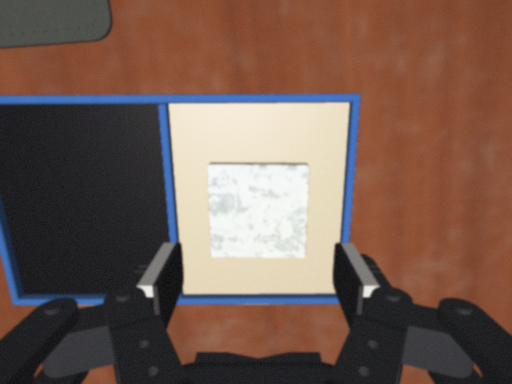

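The white tile lies in the pale bay: tile at (258,210), bay centre about (260,199). Dark tile next.

Emit:
carry_out --motion '[{"x": -192.8,"y": -70.4,"z": 1.5,"ax": 0,"ay": 0,"az": 1.2,"jaw": 68},{"x": -192.8,"y": -70.4,"z": 1.5,"ax": 0,"ay": 0,"az": 1.2,"jaw": 68},{"x": -192.8,"y": -70.4,"z": 1.5,"ax": 0,"ay": 0,"az": 1.2,"jaw": 68},{"x": -192.8,"y": -70.4,"z": 1.5,"ax": 0,"ay": 0,"az": 1.2,"jaw": 68},{"x": -192.8,"y": -70.4,"z": 1.5,"ax": 0,"ay": 0,"az": 1.2,"jaw": 68},{"x": -192.8,"y": -70.4,"z": 1.5,"ax": 0,"ay": 0,"az": 1.2,"jaw": 68}]'

```text
time: 18.62
position: [416.8, -124.9, 84.8]
orientation: [[0.991, -0.134, 0.0], [-0.134, -0.991, -0.0], [0.0, 0.0, -1.0]]
force: [-0.1, -0.4, -0.1]
gripper_width: 0.8
grasp_force: 0.0
```

```bash
python3 go.py 415.8 -124.5 19.5 -7.7
```

```text
t 18.62 p [ 416.8 -124.9   84.8] yaw -7.7 F [-0.1 -0.4 -0.1] w 68.3 gf 0.0
shift [-1.1 -0.3 65.3] turn [ 0. -0. -0.]
```

Emit:
carry_out --motion '[{"x": -0.5,"y": 0,"z": 52,"ax": 0,"ay": 0,"az": 0,"jaw": 68},{"x": -0.5,"y": 0,"z": 60,"ax": 0,"ay": 0,"az": 0,"jaw": 68},{"x": -0.5,"y": 0,"z": 64,"ax": 0,"ay": 0,"az": 0,"jaw": 68},{"x": -0.5,"y": 0,"z": 64,"ax": 0,"ay": 0,"az": 0,"jaw": 68}]'

```text
time: 19.12
position: [415.9, -124.8, 21.8]
orientation: [[0.991, -0.134, 0.001], [-0.134, -0.991, -0.0], [0.001, 0.0, -1.0]]
force: [-0.3, 0.0, 0.2]
gripper_width: 0.797
grasp_force: 0.0
```

Emit:
carry_out --motion '[{"x": 0,"y": 0,"z": 0,"ax": 0,"ay": 0,"az": 0,"jaw": 44},{"x": 0,"y": 0,"z": 0,"ax": 0,"ay": 0,"az": 0,"jaw": 44},{"x": 0,"y": 0,"z": 0,"ax": 0,"ay": 0,"az": 0,"jaw": 44},{"x": 0,"y": 0,"z": 0,"ax": 0,"ay": 0,"az": 0,"jaw": 44},{"x": 0,"y": 0,"z": 0,"ax": 0,"ay": 0,"az": 0,"jaw": 44}]'

```text
time: 19.75
position: [416.0, -124.6, 22.1]
orientation: [[0.991, -0.134, 0.002], [-0.134, -0.991, -0.0], [0.002, 0.0, -1.0]]
force: [-1.8, -0.1, 17.0]
gripper_width: 0.573
grasp_force: 38.7
```

```bash
python3 go.py 415.8 -124.5 85 -7.7 613.3 -107.7 85 -6.5
```

```text
t 19.75 p [ 416.  -124.6   22.1] yaw -7.7 F [-1.8 -0.1 17. ] w 48.9 gf 38.7
shift [ -0.1  -0.1 -62.9] turn [ 0.  -0.1 -0. ]
shift [193.5 -43.1   0. ] turn [ 0.   0.  -1.2]
```

Gripped at 48.9 mm. The underside is at 0 for TCP z of about 22, so release at about 27.5.

Emit:
carry_out --motion '[{"x": 0,"y": 0,"z": -15,"ax": 0,"ay": 0,"az": 0,"jaw": 44},{"x": 0,"y": 0,"z": -45,"ax": 0,"ay": 0,"az": 0,"jaw": 44},{"x": 0,"y": 0,"z": -63,"ax": 0,"ay": 0,"az": 0,"jaw": 44},{"x": 0,"y": 0,"z": -63,"ax": 0,"ay": 0,"az": 0,"jaw": 44}]'

```text
time: 20.25
position: [416.2, -124.6, 85.8]
orientation: [[0.991, -0.134, 0.003], [-0.134, -0.991, -0.001], [0.003, 0.0, -1.0]]
force: [-1.0, 0.0, -1.0]
gripper_width: 0.568
grasp_force: 43.1
```

Emit:
carry_out --motion '[{"x": 193.5,"y": -43,"z": 0,"ax": 0,"ay": 0,"az": -1.2,"jaw": 44},{"x": 193.5,"y": -43,"z": 0,"ax": 0,"ay": 0,"az": -1.2,"jaw": 44},{"x": 193.5,"y": -43,"z": 0,"ax": 0,"ay": 0,"az": -1.2,"jaw": 44},{"x": 193.5,"y": -43,"z": 0,"ax": 0,"ay": 0,"az": -1.2,"jaw": 44},{"x": 193.5,"y": -43,"z": 0,"ax": 0,"ay": 0,"az": -1.2,"jaw": 44},{"x": 193.5,"y": -43,"z": 0,"ax": 0,"ay": 0,"az": -1.2,"jaw": 44}]'

```text
time: 21.0
position: [611.5, -108.2, 83.8]
orientation: [[0.993, -0.114, -0.001], [-0.114, -0.993, -0.0], [-0.001, 0.0, -1.0]]
force: [-0.3, -1.8, -1.0]
gripper_width: 0.571
grasp_force: 43.1
```

```bash
python3 go.py 613.3 -107.7 27 -6.5
```

```text
t 21.0 p [ 611.5 -108.2   83.8] yaw -6.5 F [-0.3 -1.8 -1. ] w 48.8 gf 43.1
shift [ 1.8 -0.7 56.8] turn [ 0.   0.1 -0. ]
```

Emit:
carry_out --motion '[{"x": 3,"y": -0.5,"z": 40,"ax": 0,"ay": 0,"az": 0,"jaw": 44},{"x": 3,"y": -0.5,"z": 50,"ax": 0,"ay": 0,"az": 0,"jaw": 44},{"x": 3,"y": -0.5,"z": 56,"ax": 0,"ay": 0,"az": 0,"jaw": 44},{"x": 3,"y": -0.5,"z": 56,"ax": 0,"ay": 0,"az": 0,"jaw": 44},{"x": 3,"y": -0.5,"z": 56,"ax": 0,"ay": 0,"az": 0,"jaw": 44}]'

```text
time: 21.62
position: [616.3, -107.8, 28.9]
orientation: [[0.994, -0.113, 0.001], [-0.113, -0.994, -0.0], [0.001, 0.0, -1.0]]
force: [0.1, 0.3, -1.0]
gripper_width: 0.569
grasp_force: 43.1
```

Emit:
carry_out --motion '[{"x": 0,"y": 0,"z": 0,"ax": 0,"ay": 0,"az": 0,"jaw": 62},{"x": 0,"y": 0,"z": 0,"ax": 0,"ay": 0,"az": 0,"jaw": 62},{"x": 0,"y": 0,"z": 0,"ax": 0,"ay": 0,"az": 0,"jaw": 62},{"x": 0,"y": 0,"z": 0,"ax": 0,"ay": 0,"az": 0,"jaw": 62}]'

```text
time: 22.12
position: [615.9, -107.7, 28.0]
orientation: [[0.994, -0.113, 0.0], [-0.113, -0.994, -0.0], [0.0, 0.0, -1.0]]
force: [-0.0, 0.1, 0.6]
gripper_width: 0.727
grasp_force: 0.0
```

Emit:
carry_out --motion '[{"x": 0,"y": 0,"z": -15,"ax": 0,"ay": 0,"az": 0,"jaw": 62},{"x": 0,"y": 0,"z": -55,"ax": 0,"ay": 0,"az": 0,"jaw": 62},{"x": -60,"y": 0,"z": -115,"ax": 0,"ay": 0,"az": 0,"jaw": 62},{"x": -100,"y": 50,"z": -160,"ax": 0,"ay": 0,"az": 0,"jaw": 62},{"x": -150,"y": 100,"z": -200,"ax": 0,"ay": 0,"az": 0,"jaw": 62},{"x": -180,"y": 160,"z": -200,"ax": 0,"ay": 0,"az": 0,"jaw": 62},{"x": -180,"y": 220,"z": -200,"ax": 0,"ay": 0,"az": 0,"jaw": 62},{"x": -180,"y": 280,"z": -200,"ax": 0,"ay": 0,"az": 0,"jaw": 62}]'

```text
time: 23.12
position: [413.1, -329.0, 228.1]
orientation: [[0.994, -0.113, 0.002], [-0.113, -0.994, -0.001], [0.002, 0.001, -1.0]]
force: [1.8, 0.5, 0.2]
gripper_width: 0.727
grasp_force: 0.0
```

Emit:
carry_out --motion '[{"x": 0,"y": 50,"z": 0,"ax": 0,"ay": 0,"az": 0,"jaw": 62},{"x": 0,"y": 50,"z": 0,"ax": 0,"ay": 0,"az": 0,"jaw": 62},{"x": 0,"y": 50,"z": 0,"ax": 0,"ay": 0,"az": 0,"jaw": 62}]'

```text
time: 23.5
position: [408.4, -376.5, 226.5]
orientation: [[0.994, -0.113, 0.0], [-0.113, -0.994, 0.0], [0.0, -0.0, -1.0]]
force: [0.6, 0.2, -0.5]
gripper_width: 0.727
grasp_force: 0.0
```

```bash
python3 - <<'E'
from h import *
f=bot.grab_frame("top");c=bot.camera_model("top")
cv2.imwrite("pics/top1.png",cv2.resize(cv2.cvtColor(f[90:270,120:420],cv2.COLOR_RGB2BGR),None,fx=2.6,fy=2.6,interpolation=2))
bays={"oak":((638.8,218.6),-7.),"walnut":((625.8,109.8),-7.),"white":((600.2,-216.4),-6.5),"dark":((613.3,-107.7),-6.5)}
K,R,t=(np.array(c[k],float) for k in "KRt")
for n,z,tol in [("oak",23,45),("walnut",23,25),("white",15,14),("dark",15,22)]:
    (x,y),th=bays[n]; q=K@(R@np.array([x,y,z])+t.ravel()); s=tuple(int(round(v)) for v in q[:2]/q[2])
    a,b,g=blob(f,c,s,z,tol); d=a-[x,y]; th=np.radians(th); print(n,s,np.round(b,1),"err tray xy",np.round([d@[np.cos(th),np.sin(th)],d@[-np.sin(th),np.cos(th)]],1))
E
python3 go.py
```

```text
oak (206, 129) [44.9 92.8] err tray xy [-1.1 -0.4]
walnut (240, 134) [ 49.1 102.3] err tray xy [6.4 0.7]
white (340, 143) [69.  70.2] err tray xy [-4.3  4.5]
dark (307, 139) [50.1 51. ] err tray xy [3.9 1.7]
t 23.55 p [ 408.7 -376.   226.5] yaw -6.4 F [ 1.1 -0.3  0.3] w 62.4 gf 0.0
```

View pics/top1.png

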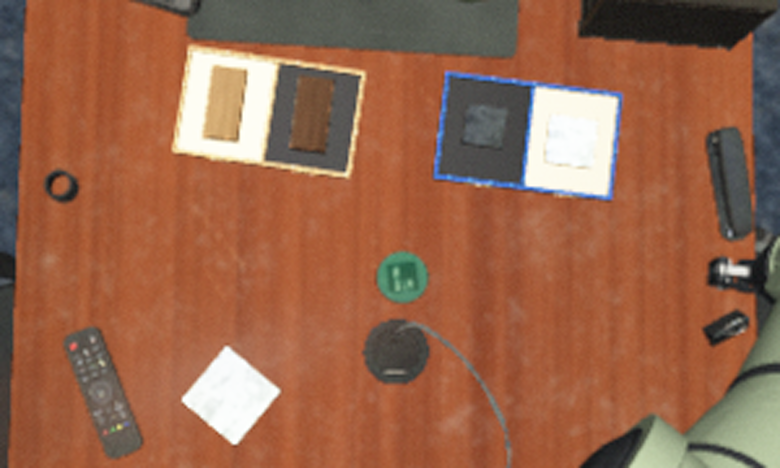

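The top view shows all four samples flat and near the middle of the right bays: oak at (224,103), walnut (312,115), dark (485,126), white (571,141). Each is within about 6 mm of its bay centre. The tin (402,277) and the loupe (62,186) were not touched, and the arm is clear. Handing in.

```bash
python3 -c "
from workcell import bot
print(bot.finish_job())"
```

```text
the job is handed in; nothing more can be done
None
```

I put all four samples in their bays, each within about 6 mm of the bay centre in the last top view, left the pin tin and loupe untouched, and handed in the job at about 23.6 s; no verdict came back.

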